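Rebuild the keyed aquarium filter stack and click its pump back on

TASK

Put the aquarium filter back together: set the media basket on the pump base, then the cover on the basket, each turned so that its notch drops over the key tooth of the part below and it sits fully down. Then restart the pump by pressing the roller lever of the black switch down just until it clicks, without pushing it into its overtravel, and let it spring back. Leave the jug, the jar and the brush where they are, and do not tip the basket or cover over.

Things in the scene. Friction and masses are not known exactly. Their poses are not given: they have to be found in the camera images.
- base_rim (a point): Centre of the top rim of the pump base: a grey round open collar fixed to the worktop, rim 50 mm above it; inside diameter 124, outside 132 mm, foot disc 156 mm. z is up; x points from the centre to the key tooth. Place and direction differ in each run.
- base_key (a point): Top of the base's key tooth: 10 mm wide, 7 mm thick (70 to 77 mm from the centre, on the outside of the wall), standing 12 mm above the rim, rounded on top. Same axes as base_rim.
- basket_mid (a point): Centre of the off-white media basket, 37.5 mm above its underside; 75 mm high, about 0.35 kg, starts upright on the worktop. Bottom up: foot disc 118 mm across, 10 mm high (3 mm play in the rim below); flange 160 mm across, 5 mm thick; round wall 132 mm outside, 124 inside. z up; x points to a 17 mm wide notch in the flange. Seated: 27.5 mm above base_rim, flange on the rim, same x axes.
- basket_bar (a point): Top centre of the basket's grip bar, 63 mm above its underside, 12 mm below its rim: 14 mm thick, 24 mm tall, crossing the basket's inside along its x axis through the centre. 55 mm free to either side at the middle; inner floor 53 mm below this point. Same axes as basket_mid.
- basket_key (a point): Top of the key tooth on the basket's rim, same shape as the base's (10 mm wide, 12 mm above the rim, 73.5 mm from the centre), straight above the basket's own notch, on its x axis. Same axes as basket_mid.
- cover_mid (a point): Centre of the off-white cover, 24.5 mm above its underside; 49 mm high, about 0.25 kg, starts upright on the worktop. Same foot disc (118 mm across, 10 mm high) and flange (160 mm across, 10 to 15 mm up) as the basket, closed and flat on top at 15 mm. z up; x points to the 17 mm notch in its flange. Seated: 52 mm above basket_mid, same x axes.
- cover_bar (a point): Top centre of the cover's handle, 49 mm above its underside: a bar 14 mm thick, 22 mm tall, 90 mm long, along the cover's x axis through the centre, on two end feet; flat cover top 34 mm below this point. Same axes as cover_mid.
- roller_top (a point): Top of the white roller (16 mm diameter, 14 mm wide) on the lever of the black microswitch, 80 mm above the worktop when free; moves with the lever. Press straight down: clicks after 7 mm, overtravel beyond 17 mm, about 12 mm is right; 2 N at first, 3 to 4 N at 12 mm. The fixed housing (60 mm high at most) lies on the point's +x side, from 17 mm off on; place and direction vary.
- lever (a joint): Lever angle of the switch in rad: 0 free, grows as the roller is pressed (12 mm of sinking is about 0.2). Clicks at 0.12, overtravel begins at 0.30, end stop 0.42; springs back to 0 when let go.
- jug: Bystander: pale dosing jug with blue cap, 72 mm diameter, 130 mm high; origin at the centre of its underside.
- jar: Bystander: amber jar, 60 mm diameter, 85 mm high; origin at the centre of its underside.
- brush: Bystander: cleaning brush, 170 mm long, lying on the worktop; origin at its underside.
Things that resemble listed ones, but are neither listed nor needed, are in the scene too. What is shaped like the part that bears cover_mid but purple is not meant.

How it is judged:
On the way, in this order (a step that is already met when the one before it is completed fails the run):
1. the basket sits fully down on the base, its notch over the base's tooth (z of basket_mid in the frame of base_rim between 0.0235 and 0.0305 m and horizontal distance between basket_mid and base_rim below 0.006 m and angle between the x axis of basket_mid and the x axis of base_rim, either way round below 0.12 rad and angle between basket_mid's own z axis and vertical below 0.06 rad), for 0.2 s.
2. the cover sits fully down on the seated basket, its notch over the basket's tooth (all of step 1 and z of cover_mid in the frame of basket_mid between 0.048 and 0.055 m and horizontal distance between cover_mid and basket_mid below 0.006 m and angle between the x axis of cover_mid and the x axis of basket_mid, either way round below 0.12 rad and angle between cover_mid's own z axis and vertical below 0.06 rad), for 0.2 s.
3. with the stack complete, the switch's lever is pressed past its click (all of step 2 and value of joint lever above 0.12 rad), for 0.05 s.
At the end, for the whole second after the job is handed in: Basket seated on the base and cover on the basket: each within 3 mm of its seated height, 6 mm of centre, 0.12 rad of the key direction and 0.06 rad of upright; the switch lever sprung back (below 0.04 rad) (all of step 2 and value of joint lever below 0.04 rad); the robot touches nothing.
It fails at once if the switch lever is pushed into its overtravel (beyond 0.30 rad) (value of joint lever above 0.3 rad).
It fails at once if the jug, the jar or the brush is moved more than 30 mm (distance of any of jug, jar, brush from where it was at the start of the episode above 0.03 m).
It fails at once if the basket or the cover is tipped more than 0.7 rad (angle between any of basket_mid, cover_mid's own z axis and vertical above 0.7 rad).
It also fails if it takes over 67 s, if anything falls off the work surface, if the arm or the gripper's body presses on something with over 40 N, if the wrist force passes 120 N, or if a joint passes its speed limit or range.

ROBOT

A 6-joint arm with a two-finger parallel gripper is mounted at the origin on the work surface. World frame = base frame: x ahead of the robot, y to its left, z up, the work surface at z = 0. Lengths are in m, angles in rad, forces in N, time in s.
With the tool pointing down it reaches from about 0.225 to 0.875 m from the base axis. Payload 3.4 kg.
Tool frame: the origin (TCP) lies at the very end of the fingers, on their centre line; the grasp point (between the pads) lies 19 mm behind it; z points along the fingers, y is the direction in which the jaws open and shut (so a half turn about z gives the same grasp; the last joint's range is limited). The gripper opens to 85 mm and grips with 20 to 120 N. Pads are 22 mm wide; open, the fingers measure 114 mm over their backs; the gripper's body (76 mm by 85 mm) begins 54 mm behind the grasp point. The pads swing forward as they close: fully open they stand 13 mm farther back than shut.
Start: joints at [-1.334, 0.276, 1.505, -0, 1.361, -0.121], TCP at [0.201, -0.539, 0.231] pointing down, gripper open.
Joint ranges: [-2.89, 2.89], [-0.75, 2.08], [0.22, 2.7], [-1.18, 4.32], [0.11, 2.71], [-2.7, 2.7]. Speed limits (rad/s): [2.57, 2.57, 3.14, 3.14, 3.14, 3.14].

INTERFACE

Orientations are given as a unit quaternion [w, x, y, z].
In Python, from rig import get_state, get_image, camera_model, sign_off gives the robot as it stands. The module is installed in compiled form; this text tells all that it offers.
- The arm moves only by the tool drive_tool, never from a script. Its argument "motion" is text: rows parted by semicolons, each of 7 numbers parted by spaces: the turn, a rotation vector about the tool's x, y, z in degrees, then the shift along the tool's x, y, z in m, then the opening in per cent of the stroke, from 0 (shut) to 100 (fully open). In form: wx wy wz tx ty tz hand; .... A call has 1 to 12 rows; each row shifts and turns the pose as measured when the row begins, along the tool's axes as they then stand; what a row does not reach is not made up. A row lasts 1/8 s, in which the tool goes at most 62.5 mm and 10.7 degrees, less where a joint would pass 70% of its speed; a pose out of reach is approached as far as the arm can. A call is refused whole if a number of a shift passes 0.0625 or a number of a turn 10.7, either way. A call with a gripper value outside its range is refused whole. The fingers move at their own pace and stop on an object; "newtons" is the grip in N (left out, the last holds). Time passes only in rows, so rows that do not move let the fingers close. It gives the time, the measured TCP pose, the force and the opening at its end, in the units of the state.
- get_state(): the state, without advancing time (a new reading comes with each control period).
- get_image(name): name is "scene" or "top" or "wrist"; returns (picture, depth): 480x640x3 uint8, red, green, blue; 480x640 float32, m along the optical axis (not along the pixel's ray), 0 where there is no reading.
- camera_model(name): a dict with "camera_matrix" (3x3 intrinsics, pixels), "cam_to_world" (4x4, takes a point from camera to world coordinates); the wrist camera has in their place "T_tool_cam" (4x4, takes a point from camera to tool coordinates, whose origin is the TCP and whose axes are the flange's). Camera axes: x right, y up, looking along -z (the intrinsics and any distortion apply to the point x, -y, -z); pixel columns grow to the right and rows downward; lengths in m; the calibration is good to about 2 mm. The wrist camera is an equidistant fisheye: a pixel r from the principal point sees the ray r / f radians off the axis. A picture is of the moment at which its call begins: read the wrist's pose just before it. camera_model takes no time and is no camera call.
- sign_off(): hands the job in, once; it reports no verdict.
The state is a dict: "clock": time; "qpos": joint angles; "qd": joint speeds; "effort": joint torques, N m; "position": TCP position; "ee_rot": TCP orientation; "contact_force": force on the tool from outside, world axes, zero at the start; "moment": the same for the moment, N m; "width": finger opening in m.
Only numpy, scipy, OpenCV 4.12 (cv2) and the standard library are available. Lean on these libraries where they do the work, as an engineer would, in place of code of your own. Each camera call takes 0.05 s, during which the arm holds its last target.

## Working session

There is one attempt and no reset: what is moved stays moved. The work goes in short steps, Python scripts to look and compute and a tool call to move; the robot and the scene stay as the last step left them, time stands still between calls to the robot, and variables do not carry over. Pictures are saved under pics/ and viewed, and the job is handed in when it is done.

Besides the shell and the picture viewer there is one more tool, called after "Request:" in YAML: its name, and indented under it one key for each argument. drive_tool: Moves the arm, as the interface text tells. Its arguments: {"type":"object","properties":{"motion":{"type":"string"},"newtons":{"type":"number"}},"required":["motion"]}

```bash
mkdir -p pics
cat > h.py <<'E'
import numpy as np,cv2,json
from rig import get_state,get_image,camera_model
def grab(n,tag):
    s=get_state(); im,d=get_image(n)
    cv2.imwrite(f'pics/{tag}.png',im[:,:,::-1]); np.savez(f'pics/{tag}.npz',im=im,d=d,p=s['position'],q=s['ee_rot'])
    return im,d
def world(n,d):
    m=camera_model(n);K=np.array(m['camera_matrix']);T=np.array(m['cam_to_world'])
    v,u=np.mgrid[0:480,0:640]
    X=(u-K[0,2])/K[0,0]*d;Y=-(v-K[1,2])/K[1,1]*d
    P=np.stack([X,Y,-d],-1)
    return P@T[:3,:3].T+T[:3,3]
E
python3 - <<'E'
from h import *
for n in('scene','top'): grab(n,n+'0')
for n in('scene','top','wrist'): print({k:np.round(v,3).tolist() if not isinstance(v,str) else v for k,v in camera_model(n).items()})
print(get_state())
E
```

```text
{'camera_matrix': [[463.832, 0.0, 318.65], [0.0, 463.832, 242.657], [0.0, 0.0, 1.0]], 'cam_to_world': [[0.27, -0.693, 0.668, 1.202], [0.963, 0.182, -0.2, -0.232], [0.017, 0.697, 0.717, 0.85], [0.0, 0.0, 0.0, 1.0]]}
{'camera_matrix': [[450.732, 0.0, 313.88], [0.0, 450.732, 245.366], [0.0, 0.0, 1.0]], 'cam_to_world': [[0.012, 0.999, -0.05, 0.444], [-1.0, 0.011, -0.023, -0.017], [-0.022, 0.05, 0.998, 1.13], [0.0, 0.0, 0.0, 1.0]]}
{'camera_matrix': [[371.648, 0.0, 319.748], [0.0, 371.648, 243.855], [0.0, 0.0, 1.0]], 'T_tool_cam': [[-0.0, 0.965, 0.263, 0.066], [1.0, 0.0, 0.0, 0.001], [0.0, 0.263, -0.965, -0.142], [0.0, 0.0, 0.0, 1.0]]}
{'clock': 0.1, 'qpos': array([-1.33400948e+00,  2.76561275e-01,  1.50598847e+00, -3.89980431e-06,
        1.36071872e+00, -1.20985276e-01]), 'qd': array([-0.00122175, -0.00377778, -0.00350403, -0.00115551,  0.00019747,
       -0.00120487]), 'effort': array([ 8.65036200e-04, -4.17700231e+01, -2.46405691e+01, -3.38802884e-04,
        5.81678847e-03,  1.02600970e-05]), 'position': array([ 0.2012499 , -0.53813442,  0.23051658]), 'ee_rot': array([-8.36393873e-04,  9.84042092e-01,  1.77933859e-01, -5.03919447e-05]), 'contact_force': array([ 0.03246943, -0.30419009, -0.19458797]), 'moment': array([0.0393253 , 0.00588462, 0.00527005]), 'width': 0.08555237977351664}
```

View pics/scene0.png

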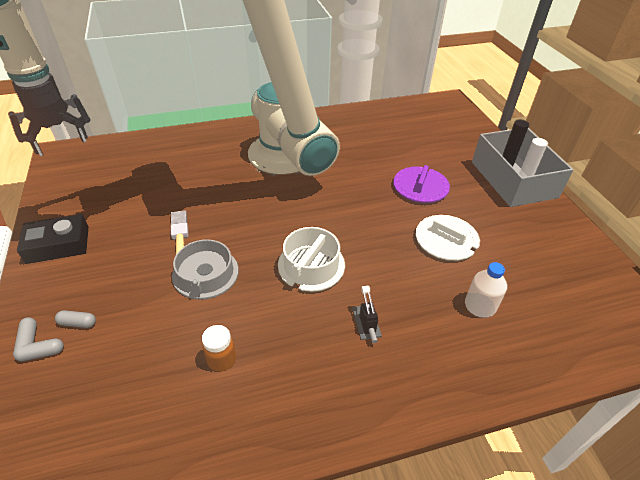

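View pics/top0.png

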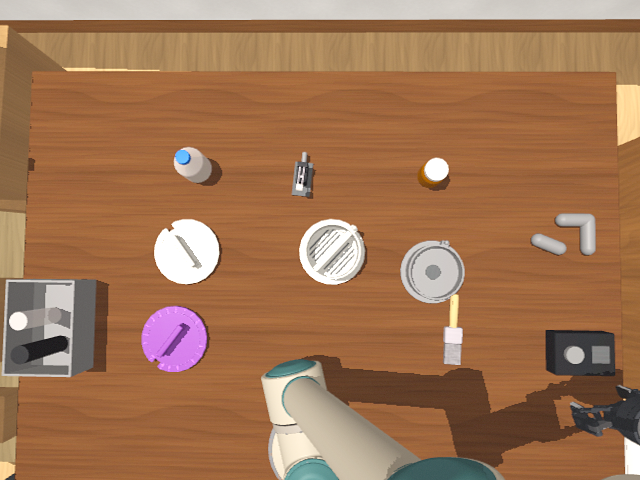

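Candidates in the top view:
- Cover: the white disc (186,251) or the purple one (175,339). White is meant.
- Switch: the lever switch (303,175) or the black box (580,352). I choose the lever switch.
- Basket (332,251) and base (433,271) each have no rival.

Next I check these in close crops.

Run:
```python
from h import *
z=np.load('pics/top0.npz');im=z['im'][:,:,::-1];d=z['d']
c=lambda u,v,r=40:cv2.resize(im[v-r:v+r,u-r:u+r],(400,300*400//300),interpolation=cv2.INTER_CUBIC)[:, :]
A=[cv2.resize(im[v-40:v+40,u-40:u+40],(300,300),interpolation=cv2.INTER_CUBIC) for u,v in((186,251),(332,251),(433,271),(303,175))]
cv2.imwrite('pics/crop0.png',np.vstack([np.hstack(A[:2]),np.hstack(A[2:])]))
z2=np.load('pics/scene0.npz');i2=z2['im'][:,:,::-1]
A=[cv2.resize(i2[v-40:v+40,u-40:u+40],(300,300),interpolation=cv2.INTER_CUBIC) for u,v in((447,237),(311,258),(205,268),(368,315))]
cv2.imwrite('pics/crop1.png',np.vstack([np.hstack(A[:2]),np.hstack(A[2:])]))
W=world('top',d)
for u,v in((186,251),(332,251),(433,271),(303,175),(250,300)): print(u,v,W[v,u].round(4))
```

```text
186 251 [0.4813 0.319  0.0397]
332 251 [ 0.4845 -0.0361  0.061 ]
433 271 [ 0.4399 -0.2845  0.0183]
303 175 [0.6658 0.0351 0.0611]
250 300 [ 0.3618  0.1668 -0.0004]
```

View pics/crop0.png

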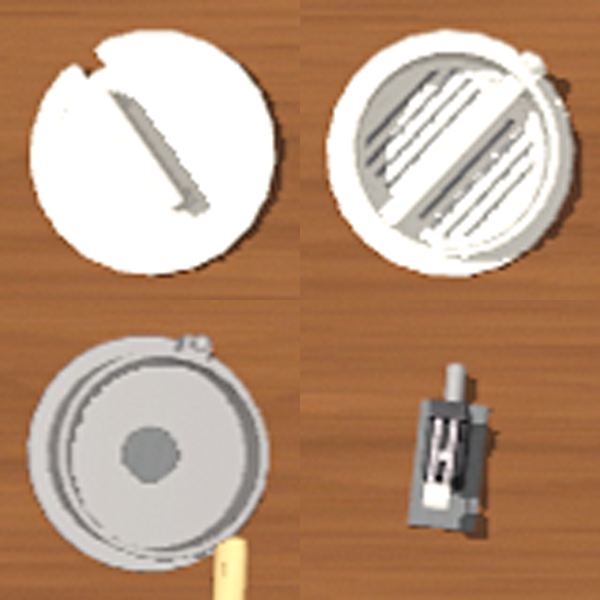

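View pics/crop1.png

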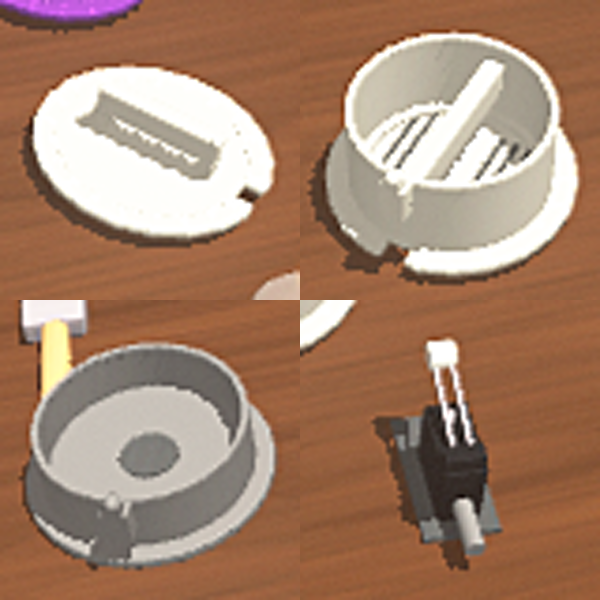

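```bash
cat > fit.py <<'E'
from h import *
from scipy.optimize import least_squares
def circ(P,r0=None):
    c0=P.mean(0)
    f=lambda p:np.hypot(P[:,0]-p[0],P[:,1]-p[1])-(p[2] if r0 is None else r0)
    r=least_squares(f,[*c0,0.066],loss='soft_l1',f_scale=.001);return r.x,np.abs(r.fun).mean()
E
python3 - <<'E'
from fit import *
for cam in('top','scene'):
    z=np.load(f'pics/{cam}0.npz');W=world(cam,z['d']);P=W.reshape(-1,3);P=P[z['d'].ravel()>0]
    near=lambda c,r:P[np.hypot(P[:,0]-c[0],P[:,1]-c[1])<r]
    print(cam,'table z',np.median(near((.36,.167),.03)[:,2]))
    # base
    Q=near((.44,-.285),.1)
    R=Q[abs(Q[:,2]-.05)<.004];R=R[:,:2];c,e=circ(R);print('base rim',c,e,len(R))
    K=Q[(Q[:,2]>.053)];K=K[np.hypot(*(K[:,:2]-c[:2]).T)>.06];print(' key',len(K),K.mean(0),np.degrees(np.arctan2(*(K.mean(0)[:2]-c[:2])[::-1])), np.hypot(*(K.mean(0)[:2]-c[:2])))
    Q=near((.4845,-.036),.1)
    R=Q[abs(Q[:,2]-.075)<.004][:,:2];c,e=circ(R);print('basket rim',c,e,len(R))
    K=Q[(Q[:,2]>.078)];K=K[np.hypot(*(K[:,:2]-c[:2]).T)>.055];print(' key',len(K),K.mean(0),np.degrees(np.arctan2(*(K.mean(0)[:2]-c[:2])[::-1])), np.hypot(*(K.mean(0)[:2]-c[:2])))
    B=Q[abs(Q[:,2]-.063)<.003];B=B[np.hypot(*(B[:,:2]-c[:2]).T)<.05][:,:2];m=B.mean(0);ev=np.linalg.svd(B-m,full_matrices=False)[2][0];print(' bar',len(B),m,np.degrees(np.arctan2(ev[1],ev[0])))
    Q=near((.4813,.319),.1)
    R=Q[(Q[:,2]>.009)&(Q[:,2]<.02)][:,:2]
    h=cv2.convexHull((R*1e4).astype(np.float32))[:,0]/1e4;c,e=circ(h);print('cover hull',c,e)
    B=Q[Q[:,2]>.04][:,:2];m=B.mean(0);ev=np.linalg.svd(B-m,full_matrices=False)[2][0];print(' bar',len(B),m,np.degrees(np.arctan2(ev[1],ev[0])),Q[:,2].max(), np.ptp((B-m)@ev))
    Q=near((.66,.035),.09);H=Q[Q[:,2]>.068];print('roller',len(H),H.mean(0),H.min(0),H.max(0))
    H=Q[(Q[:,2]>.03)];print('sw',len(H),H.mean(0),H.min(0),H.max(0))
E
```

```text
top table z -0.0009164892648743095
base rim [ 0.43889009 -0.28310207  0.06393018] 0.001473790412243275 325
 key 26 [ 0.48428992 -0.30113801  0.05780465] -21.666384396505578 0.048851199038920094
basket rim [ 0.48527933 -0.03514657  0.06373241] 0.001358197155034798 313
 key 22 [ 0.52020168 -0.07863334  0.08297608] -51.233554576839275 0.05577338896766618
 bar 210 [ 0.4851938  -0.03510486] 137.27564443980052
cover hull [0.48154238 0.32752956 0.08021403] 0.0003453053669048378
 bar 233 [0.48124936 0.32600362] -143.56875200935988 0.05363673793986812 0.08974048952316593
roller 51 [0.63677982 0.04420127 0.07605534] [0.62688472 0.03687703 0.06806733] [0.66418574 0.05073571 0.08298835]
sw 284 [0.66767016 0.04055983 0.05689363] [0.62688472 0.02616448 0.03001776] [0.6984322  0.05504891 0.08298835]
scene table z -0.0005656170337238198
base rim [ 0.4403044  -0.28458167  0.06388925] 0.0020051531754121097 357
 key 25 [ 0.504712   -0.30784175  0.05814272] -19.856618704760955 0.0684789739871579
basket rim [ 0.4870273  -0.03665817  0.06391649] 0.0019475531788359717 360
 key 23 [ 0.5359112  -0.07792966  0.08295292] -40.173592176964 0.06397633227962501
 bar 183 [ 0.48835789 -0.03738564] -42.91882353060477
cover hull [0.48287948 0.32615268 0.08070317] 0.0007975505524246853
 bar 203 [0.48569326 0.32486414] 35.917355712367296 0.052794393705853926 0.08984636407067823
roller 67 [0.64059877 0.04232846 0.07498132] [0.62664612 0.03493108 0.06804739] [0.65728978 0.04989128 0.08138287]
sw 427 [0.6759962  0.03707834 0.05435904] [0.62664612 0.02412357 0.03007154] [0.70419081 0.0532123  0.08138287]
```

```bash
cat > plan.py <<'E'
from h import *
from scipy.spatial.transform import Rotation as Ro, Slerp
def down(yaw):
    c,s=np.cos(np.radians(yaw)),np.sin(np.radians(yaw));return Ro.from_matrix(np.array([[c,s,0],[s,-c,0],[0,0,-1]]))
def cur():
    s=get_state();q=s['ee_rot'];return np.array(s['position']),Ro.from_quat([q[1],q[2],q[3],q[0]])
def yawof(R): x=R.as_matrix()[:,0];return np.degrees(np.arctan2(x[1],x[0]))
def plan(legs,hand,mm=.055,deg=9.5):
    """legs: list of (xyz,yaw[,n]); prints rows"""
    p,R=cur();rows=[]
    for L in legs:
        t=np.array(L[0]);T=down(L[1]);rv=(R.inv()*T).as_rotvec()
        n=L[2] if len(L)>2 else max(1,int(np.ceil(max(np.linalg.norm(t-p)/mm,np.degrees(np.linalg.norm(rv))/deg))))
        for i in range(n):
            sh=R.inv().apply((t-p)/n);w=np.degrees(rv/n)
            rows.append(' '.join([*(f'{a:.1f}' for a in w),*(f'{a:.4f}' for a in sh),str(hand)]).replace('-0.0 ','0 ').replace('-0.0000','0'))
            R=R*Ro.from_rotvec(rv/n)
            p=p+(t-p)/n if False else p
        p=t;R=T
    print(len(rows));print('; '.join(rows))
def rep(): 
    p,R=cur();s=get_state();print(round(s['clock'],2),p.round(4),'yaw',round(yawof(R),2),'tilt',np.degrees(np.arccos(-R.as_matrix()[2,2])).round(2),'F',s['contact_force'].round(2),'w',round(s['width'],4),'q6',s['qpos'][5].round(2))
E
python3 - <<'E'
from plan import *
plan([((.45,-.25,.27),-20)],100)
E
```

```text
7
0 0.0 5.8 0.0477 -0.0261 -0.0056 100; 0 0.0 5.8 0.0448 -0.0308 -0.0056 100; 0 0.0 5.8 0.0415 -0.0352 -0.0056 100; 0 0.0 5.8 0.0377 -0.0392 -0.0056 100; 0 0.0 5.8 0.0336 -0.0428 -0.0056 100; 0 0.0 5.8 0.0291 -0.0459 -0.0056 100; 0 0.0 5.8 0.0243 -0.0486 -0.0056 100
```

Request:
drive_tool:
  motion: "0 0 5.8 0.048 -0.026 -0.006 100; 0 0 5.8 0.045 -0.031 -0.006 100; 0 0 5.8 0.042 -0.035 -0.006 100; 0 0 5.8 0.038 -0.039 -0.006 100; 0 0 5.8 0.034 -0.043 -0.006 100; 0 0 5.8 0.029 -0.046 -0.006 100; 0 0 5.8 0.024 -0.049 -0.006 100; 0 0 0 0 0 0 100"

```text
clock: 1.1
position: [0.4613, -0.2437, 0.2703]
ee_rot: [-0.003, 0.982, -0.188, -0.002]
contact_force: [0.0, -0.5, 0.3]
width: 0.0853
```

Run:
```python
from plan import *
rep();grab('wrist','w1');rep()
```

```text
1.1 [ 0.4613 -0.2437  0.2703] yaw -21.65 tilt 0.41 F [ 0.01 -0.48  0.31] w 0.0853 q6 1.33
1.15 [ 0.46   -0.2451  0.27  ] yaw -21.72 tilt 0.41 F [-0.88 -0.86  0.1 ] w 0.0855 q6 1.32
```

View pics/w1.png

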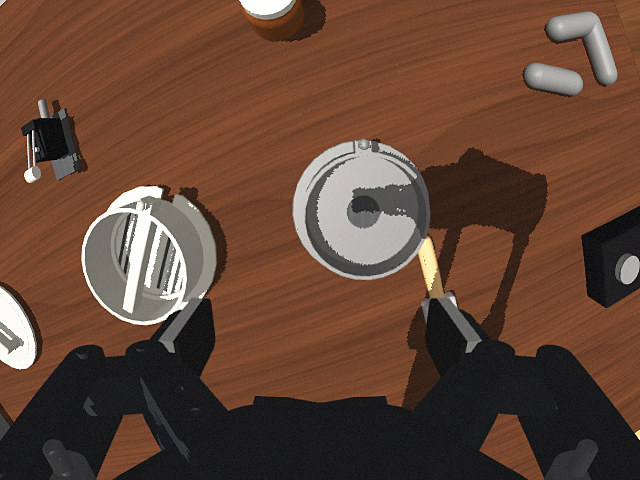

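The wrist view shows the base at (362,208) with its tooth at (364,145), the basket at (150,255) with its notch near (170,190), and the switch roller at (33,174).

```bash
cat >> fit.py <<'E'
from scipy.spatial.transform import Rotation as Ro
def wray(tag,uv):
    z=np.load(f'pics/{tag}.npz');m=camera_model('wrist');K=np.array(m['camera_matrix']);T=np.array(m['T_tool_cam'])
    q=z['q'];R=Ro.from_quat([q[1],q[2],q[3],q[0]]).as_matrix()
    uv=np.asarray(uv,float);a=(uv[...,0]-K[0,2])/K[0,0];b=(uv[...,1]-K[1,2])/K[1,1];r=np.hypot(a,b)+1e-12
    th=r; X=np.tan(th)*a/r;Y=-np.tan(th)*b/r
    D=np.stack([X,Y,-np.ones_like(X)],-1)
    return (D@T[:3,:3].T)@R.T, z['p']+R@T[:3,3], z
def wcloud(tag):
    v,u=np.mgrid[0:480,0:640];D,o,z=wray(tag,np.stack([u,v],-1));return o+D*z['d'][...,None],z
def onplane(tag,uv,h):
    D,o,_=wray(tag,uv);return o+D*((h-o[2])/D[...,2])[...,None]
E
python3 - <<'E'
from fit import *
P,z=wcloud('w1');ok=z['d']>0
print('table',np.median(P[60:100,150:250].reshape(-1,3),0),np.median(P[300:340,310:370].reshape(-1,3),0))
P=P[ok]
near=lambda c,r:P[np.hypot(P[:,0]-c[0],P[:,1]-c[1])<r]
Q=near((.44,-.285),.1)
for zz in(.05,):
    R=Q[abs(Q[:,2]-zz)<.0025][:,:2];c,e=circ(R);print('base rim',c,e,len(R))
K=Q[Q[:,2]>.055];K=K[np.hypot(*(K[:,:2]-c[:2]).T)>.06];v=K.mean(0)[:2]-c[:2];print('key',len(K),K.mean(0),K[:,2].max(),np.degrees(np.arctan2(v[1],v[0])),np.hypot(*v))
print('key pix',onplane('w1',[[364,144],[359,146],[369,146]],.062))
Q=near((.4845,-.036),.1)
R=Q[abs(Q[:,2]-.075)<.0025][:,:2];c,e=circ(R);print('basket rim',c,e,len(R))
B=Q[abs(Q[:,2]-.063)<.003];B=B[np.hypot(*(B[:,:2]-c[:2]).T)<.05][:,:2];m=B.mean(0);ev=np.linalg.svd(B-m,full_matrices=False)[2][0];print(' bar',len(B),m,np.degrees(np.arctan2(ev[1],ev[0])))
im=z['im'][:,:,::-1];cv2.imwrite('pics/w1c.png',cv2.resize(im[130:290,280:440],(640,640)[:2],interpolation=cv2.INTER_CUBIC)[:600])
E
```

```text
table [ 0.64708334 -0.17106642 -0.00098942] [ 0.31800526 -0.21311471 -0.00066926]
base rim [ 0.43884717 -0.2851523   0.06374223] 0.0013596969181603991 1683
key 16160 [ 0.48465594 -0.2200584   0.34565564] 0.3749327667724767 54.86465822707958 0.07959685890292303
key pix [[ 0.50825584 -0.30714145  0.062     ]
 [ 0.50814327 -0.30205828  0.062     ]
 [ 0.50484641 -0.31088455  0.062     ]]
basket rim [ 0.48544906 -0.03751483  0.06369539] 0.0015338825104098447 1330
 bar 926 [ 0.48693194 -0.03950039] 137.28398204989526
```

View pics/w1c.png

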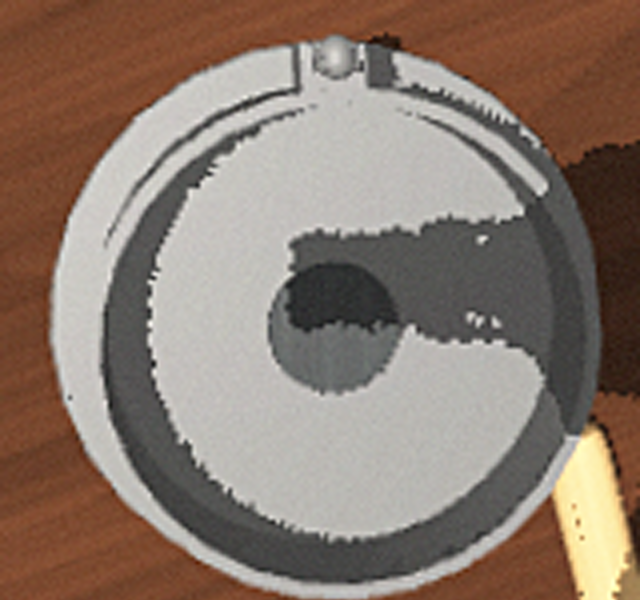

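Run:
```python
from fit import *
c=np.array([.43885,-.28515])
P,z=wcloud('w1');print('boss z',P[215,364])
b=onplane('w1',[363.75,211.5],P[215,364][2]);print('boss',b)
k=onplane('w1',[363.75,144.5],.062);print('key',k)
for o in(c,b[:2]): v=k[:2]-o;print(np.degrees(np.arctan2(v[1],v[0])),np.hypot(*v))
# key points by depth in window
w=P[136:156,354:374].reshape(-1,3);K=w[(w[:,2]>.055)&(w[:,2]<.066)];v=K.mean(0)[:2]-c;print('depth key',len(K),K.mean(0),np.degrees(np.arctan2(v[1],v[0])),np.hypot(*v))
for cam,c in(('top',(.4389,-.2831)),('scene',(.4403,-.2846))):
    z=np.load(f'pics/{cam}0.npz');W=world(cam,z['d']);r=np.hypot(W[...,0]-c[0],W[...,1]-c[1])
    m=(W[...,2]>.054)&(W[...,2]<.066)&(r>.067)&(r<.08);K=W[m];v=K.mean(0)[:2]-c;print(cam,m.sum(),K.mean(0),np.degrees(np.arctan2(v[1],v[0])),np.hypot(*v))
    c2={'top':(.4853,-.0351),'scene':(.4870,-.0367)}[cam];r=np.hypot(W[...,0]-c2[0],W[...,1]-c2[1])
    m=(W[...,2]>.079)&(W[...,2]<.092)&(r>.067)&(r<.08);K=W[m];v=K.mean(0)[:2]-c2;print(cam,'basket key',m.sum(),np.degrees(np.arctan2(v[1],v[0])),np.hypot(*v))
```

```text
boss z [ 0.43429966 -0.28489126  0.01572936]
boss [ 0.43804114 -0.2859768   0.01572936]
key [ 0.50789728 -0.30675117  0.062     ]
-17.372088939052126 0.07234734312244806
-16.561842100375387 0.07287973571475773
depth key 101 [ 0.50849022 -0.30695396  0.05956598] -17.385044310898902 0.07297378486759494
top 17 [ 0.50826738 -0.30451788  0.05997762] -17.158601889031857 0.07259861961511818
top basket key 16 -42.54179350965831 0.07299376950269057
scene 20 [ 0.51125269 -0.30649648  0.05931928] -17.15058209277361 0.07425455839217879
scene basket key 21 -42.7566843154698 0.07367949867801568
```

Run:
```python
from plan import *
plan([((.4855,-.0375,.17),-42.7)],45)
```

```text
5
0 0.1 4.2 -0.0105 -0.0404 0.0202 45; 0 0.1 4.2 -0.0135 -0.0395 0.0202 45; 0 0.1 4.2 -0.0163 -0.0384 0.0201 45; 0 0.1 4.2 -0.0191 -0.0371 0.0201 45; 0 0.1 4.2 -0.0218 -0.0357 0.0200 45
```

Request:
drive_tool:
  motion: "0 0.1 4.2 -0.0105 -0.040 0.02 45; 0 0.1 4.2 -0.0135 -0.0395 0.02 45; 0 0.1 4.2 -0.016 -0.038 0.02 45; 0 0.1 4.2 -0.019 -0.037 0.02 45; 0 0 4.2 -0.022 -0.0355 0.02 45; 0 0 0 0 0 0 45; 0 0 0 0 0 0 45"

```text
clock: 2.02
position: [0.4829, -0.0434, 0.1649]
ee_rot: [0.002, 0.928, -0.373, -0.001]
contact_force: [0.5, -0.3, 0.5]
width: 0.0386
```

Run:
```python
from plan import *
from fit import *
rep();grab('wrist','w2')
P,z=wcloud('w2')
r=np.hypot(P[...,0]-.4855,P[...,1]+.0375)
B=P[(abs(P[...,2]-.063)<.003)&(r<.05)][:,:2];m=B.mean(0);ev=np.linalg.svd(B-m,full_matrices=False)[2][0];print(' bar',len(B),m,np.degrees(np.arctan2(ev[1],ev[0])))
R=P[(abs(P[...,2]-.075)<.0025)&(r<.075)][:,:2];print(circ(R),len(R))
plan([((.4855,-.0375,.031),-42.7)],45)
```

```text
2.02 [ 0.4829 -0.0434  0.1649] yaw -43.84 tilt 0.27 F [ 0.5  -0.28  0.5 ] w 0.0386 q6 2.11
 bar 2777 [ 0.48744483 -0.03887796] 137.0319692369768
(array([ 0.48563735, -0.0371855 ,  0.06366449]), np.float64(0.0013732603830391363)) 3347
3
0.1 0.0 -0.4 -0.0007 -0.0023 0.0446 45; 0.1 0.0 -0.4 -0.0007 -0.0022 0.0446 45; 0.1 0.0 -0.4 -0.0007 -0.0021 0.0446 45
```

View pics/w2.png

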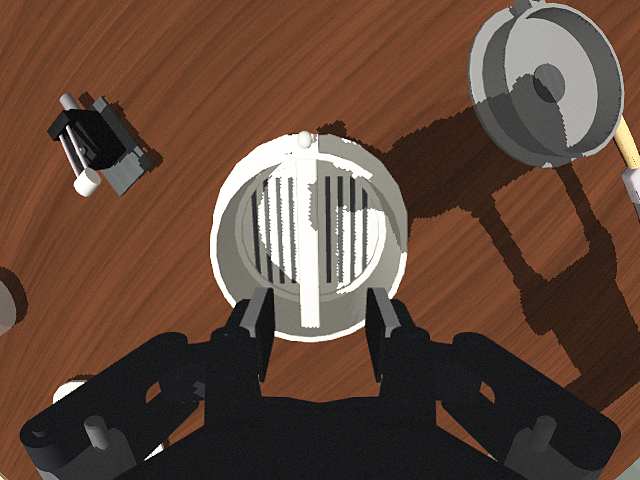

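Basket rim centred at (309,235), its key at (305,139), and the bar lies between the jaws, slightly left of their middle. I centre the jaws and go down.

Request:
drive_tool:
  motion: "0.1 0 -0.4 -0.001 -0.0055 0.03 45; 0.1 0 -0.4 -0.001 -0.001 0.04 45; 0.1 0 -0.2 0 0 0.04 45; 0 0 0 0 0 0.015 45; 0 0 0 0 0 0 45"
  newtons: 40

```text
clock: 2.7
position: [0.49, -0.0466, 0.0404]
ee_rot: [-0.0, 0.929, -0.369, 0.005]
contact_force: [1.2, -0.8, -0.2]
width: 0.0383
```

Run:
```python
from plan import *
rep();plan([((.4856,-.0373,.031),-42.7)],45)
```

```text
2.7 [ 0.49   -0.0466  0.0404] yaw -43.3 tilt 0.61 F [ 1.16 -0.77 -0.17] w 0.0383 q6 2.09
1
-0.2 -0.6 -0.6 -0.0097 -0.0037 0.0093 45
```

Request:
drive_tool:
  motion: "-0.2 -0.6 -0.6 -0.0095 -0.0035 0.0035 45; 0 0 0 0 0 0.005 45; 0 0 0 0 0 0 45"

```text
clock: 3.08
position: [0.4872, -0.0388, 0.0337]
ee_rot: [-0.001, 0.931, -0.364, 0.002]
contact_force: [0.3, 0.1, 0.1]
width: 0.0384
```

Run:
```python
from plan import *
rep();plan([((.4856,-.0373,.031),-42.7)],45)
```

```text
3.08 [ 0.4872 -0.0388  0.0337] yaw -42.75 tilt 0.23 F [0.28 0.06 0.06] w 0.0384 q6 2.09
1
-0.1 -0.2 -0.1 -0.0021 0.0000 0.0026 45
```

Request:
drive_tool:
  motion: "-0.1 -0.2 0 -0.002 0 0.0015 45; 0 0 0 0 0 0 0; 0 0 0 0 0 0 0; 0 0 0 0 0 0 0; 0 0 0 0 0 0 0"
  newtons: 40

```text
clock: 3.7
position: [0.4866, -0.0372, 0.033]
ee_rot: [-0.001, 0.931, -0.364, 0.001]
contact_force: [-0.2, -0.2, -0.3]
width: 0.0136
```

Run:
```python
from plan import *
rep();plan([((.4856,-.0373,.06),-42.7)],0)
```

```text
3.7 [ 0.4866 -0.0372  0.033 ] yaw -42.72 tilt 0.14 F [-0.23 -0.16 -0.28] w 0.0136 q6 2.1
1
-0.1 -0.1 0 -0.0006 0.0007 -0.0270 0
```

Request:
drive_tool:
  motion: "0 0 0 0 0 -0.02 0; 0 0 0 0 0 -0.04 0; 0 0 0 0 0 -0.04 0; 0 0 0 0 0 0 0"

```text
clock: 4.2
position: [0.4828, -0.0367, 0.1317]
ee_rot: [0.0, 0.931, -0.364, -0.004]
contact_force: [-1.0, -0.1, -5.1]
width: 0.0134
```

Run:
```python
from plan import *
rep();plan([((.4394,-.2853,.135),-17.2,7)],0)
```

```text
4.2 [ 0.4828 -0.0367  0.1317] yaw -42.71 tilt 0.46 F [-1.02 -0.07 -5.05] w 0.0134 q6 2.1
7
0.0 0.1 -3.6 0.0195 0.0303 -0.0005 0; 0.0 0.1 -3.6 0.0176 0.0315 -0.0005 0; 0.0 0.1 -3.6 0.0155 0.0325 -0.0005 0; 0.0 0.1 -3.6 0.0134 0.0335 -0.0005 0; 0.0 0.1 -3.6 0.0113 0.0342 -0.0005 0; 0.0 0.1 -3.6 0.0091 0.0349 -0.0005 0; 0.0 0.1 -3.6 0.0068 0.0354 -0.0005 0
```

Request:
drive_tool:
  motion: "0 0.1 -3.6 0.0195 0.0305 -0.001 0; 0 0.1 -3.6 0.0175 0.0315 -0.001 0; 0 0.1 -3.6 0.0155 0.0325 -0.001 0; 0 0.1 -3.6 0.0135 0.0335 -0.001 0; 0 0.1 -3.6 0.0115 0.034 -0.001 0; 0 0.1 -3.6 0.009 0.035 -0.001 0; 0 0 -3.6 0.007 0.031 0 0; 0 0 0 0 0 0 0; 0 0 0 0 0 0 0"

```text
clock: 5.32
position: [0.4286, -0.2812, 0.1169]
ee_rot: [-0.006, 0.989, -0.144, -0.016]
contact_force: [-0.2, 0.1, -4.2]
width: 0.0134
```

Run:
```python
from plan import *
rep();plan([((.4394,-.2853,.12),-17.2)],0);grab('wrist','w3');grab('scene','s3')
```

```text
5.33 [ 0.4286 -0.2812  0.1169] yaw -16.6 tilt 1.95 F [-0.16  0.15 -4.24] w 0.0134 q6 1.15
1
-0.4 1.9 0.6 0.0115 0.0008 -0.0035 0
```

View pics/w3.png

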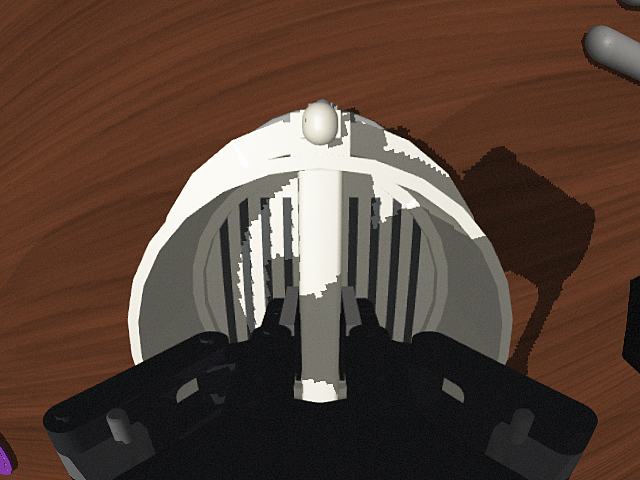

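The basket hangs straight, with its bar vertical at x=320 and its key at (320,122). I correct the tilt and offset next.

Request:
drive_tool:
  motion: "-0.4 1.9 0.6 0.0115 0.001 -0.003 0; 0 0 0 0 0 0 0; 0 0 0 0 0 0 0"

```text
clock: 5.8
position: [0.441, -0.2837, 0.1203]
ee_rot: [0.0, 0.989, -0.148, 0.002]
contact_force: [0.2, 0.4, -4.3]
width: 0.0133
```

Run:
```python
from plan import *
from fit import *
rep();plan([((.4394,-.2853,.11),-17.2)],0);grab('wrist','w4');grab('scene','s4')
P,z=wcloud('w4');p,R=cur()
Q=P[(np.hypot(P[...,0]-p[0],P[...,1]-p[1])<.09)&(z['d']>0)&(P[...,2]<.2)]
h=p[2]-.033
K=P[100:160,300:340].reshape(-1,3);K=K[K[:,2]>h+.0775];print('key',K.mean(0),K[:,2].max(),'exp h',h+.087)
S=Q[abs(Q[:,2]-h-.075)<.004];c,e=circ(S[:,:2]);print('rim',c,e,len(S),'expected',p[:2]);v=K.mean(0)[:2]-c[:2];print(np.degrees(np.arctan2(v[1],v[0])))
A=np.c_[S[:,:2]-c[:2],np.ones(len(S))];print('rim plane slope deg',np.degrees(np.linalg.lstsq(A,S[:,2],rcond=None)[0][:2]))
i=z=np.load('pics/s4.npz')['im'][:,:,::-1];cv2.imwrite('pics/s4c.png',cv2.resize(i[180:310,130:290],(800,600)))
```

```text
5.8 [ 0.441  -0.2837  0.1203] yaw -17.05 tilt 0.2 F [ 0.21  0.38 -4.32] w 0.0133 q6 1.16
1
0 -0.2 0.2 -0.0011 0.0020 0.0103 0
key [ 0.50901153 -0.30598982  0.17262411] 0.2622496839388669 exp h 0.1743580037698061
rim [ 0.44195664 -0.28544965  0.06138284] 0.0070936651374024886 11813 expected [ 0.44113772 -0.28399308]
-17.030809892165372
rim plane slope deg [-0.85170756  0.20986412]
```

View pics/s4c.png

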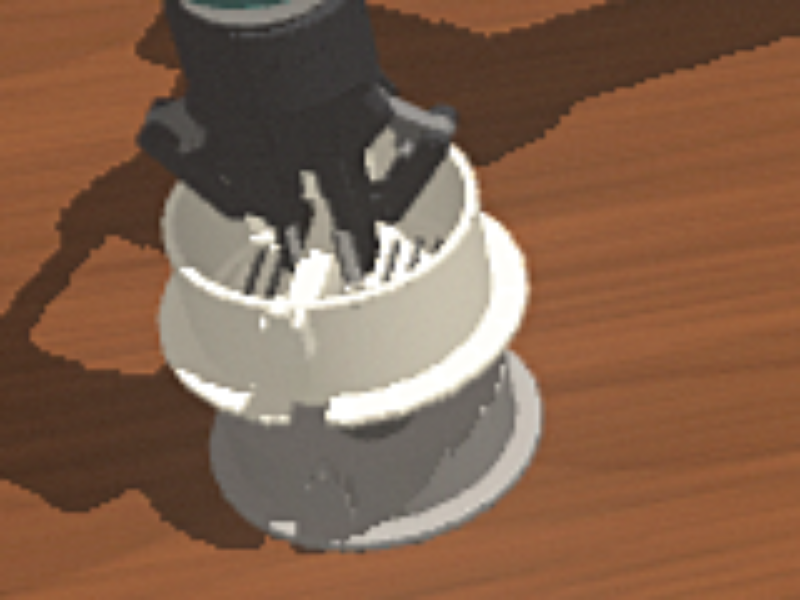

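Request:
drive_tool:
  motion: "0 -0.2 0.2 -0.0015 0.0015 0.008 0; 0 0 0 0 0 0.012 0; 0 0 0 0 0 0 0; 0 0 0 0 0 0 0"

```text
clock: 6.4
position: [0.4387, -0.2849, 0.0984]
ee_rot: [-0.0, 0.989, -0.15, -0.001]
contact_force: [0.4, -0.5, -4.9]
width: 0.0132
```

Run:
```python
from plan import *
rep();plan([((.4394,-.2853,.085),-17.2)],0)
```

```text
6.4 [ 0.4387 -0.2849  0.0984] yaw -17.28 tilt 0.07 F [ 0.42 -0.47 -4.91] w 0.0132 q6 1.16
1
0 0.1 -0.1 0.0008 0.0002 0.0134 0
```

Request:
drive_tool:
  motion: "0 0.1 0 0.0015 0 0.006 0; 0 0 0 0 0 0.006 0; 0 0 0 0 0 0.005 0; 0 0 0 0 0 0 0; 0 0 0 0 0 0 0"

```text
clock: 7.02
position: [0.4405, -0.2856, 0.0803]
ee_rot: [0.0, 0.989, -0.15, 0.001]
contact_force: [0.2, 0.7, -4.5]
width: 0.013
```

Run:
```python
from plan import *
rep();plan([((.4394,-.2853,.073),-17.2)],0)
```

```text
7.03 [ 0.4405 -0.2856  0.0803] yaw -17.29 tilt 0.06 F [ 0.24  0.73 -4.51] w 0.013 q6 1.16
1
0 -0.1 -0.1 -0.0011 0.0001 0.0073 0
```

Request:
drive_tool:
  motion: "0 0 0 -0.001 0 0.004 0; 0 0 0 0 0 0.003 0; 0 0 0 0 0 0.001 0; 0 0 0 0 0 0 0"

```text
clock: 7.52
position: [0.4398, -0.2855, 0.0731]
ee_rot: [0.0, 0.989, -0.15, 0.001]
contact_force: [-0.3, 0.2, -3.3]
width: 0.0134
```

Run:
```python
from plan import *
rep()
```

```text
7.53 [ 0.4398 -0.2855  0.0731] yaw -17.29 tilt 0.14 F [-0.32  0.21 -3.29] w 0.0134 q6 1.16
```

Seat height is reached. I release partway, since the basket walls limit the opening, and lift out.

Request:
drive_tool:
  motion: "0 0 0 0 0 0 45; 0 0 0 0 0 0 45; 0 0 0 0 0 0 45; 0 0 0 0 0 -0.03 45; 0 0 0 0 0 -0.05 45; 0 0 0 0 0 -0.06 45; 0 0 0 0 0 -0.06 45; 0 0 0 0 0 0 45; 0 0 0 0 0 0 45"

```text
clock: 8.65
position: [0.4402, -0.2861, 0.28]
ee_rot: [0.002, 0.989, -0.15, 0.003]
contact_force: [0.1, 0.0, 0.1]
width: 0.0383
```

Run:
```python
from plan import *
from fit import *
rep();grab('wrist','w5');grab('top','t5');grab('scene','s5')
P,z=wcloud('w5')
r=np.hypot(P[...,0]-.439,P[...,1]+.285);ok=(z['d']>0)&(r<.085)
S=P[ok&(abs(P[...,2]-.115)<.003)];c,e=circ(S[:,:2]);print('rim',c,e,len(S),np.median(S[:,2]))
r=np.hypot(P[...,0]-c[0],P[...,1]-c[1])
K=P[ok&(P[...,2]>.119)&(P[...,2]<.13)&(r>.068)&(r<.08)];v=K.mean(0)[:2]-c[:2];print(len(K),np.degrees(np.arctan2(v[1],v[0])),K[:,2].max())
B=P[ok&(abs(P[...,2]-.103)<.003)&(r<.05)][:,:2];m=B.mean(0);ev=np.linalg.svd(B-m,full_matrices=False)[2][0];print(' bar',len(B),m,np.degrees(np.arctan2(ev[1],ev[0])))
for cam,c in(('top',(.4389,-.2831)),('scene',(.4403,-.2846))):
    z=np.load(f'pics/{cam[0]}5.npz');W=world(cam,z['d']);r=np.hypot(W[...,0]-c[0],W[...,1]-c[1])
    S=W[(abs(W[...,2]-.115)<.004)&(r<.08)];print(cam,circ(S[:,:2])[0],np.median(S[:,2]),len(S))
    B=W[(abs(W[...,2]-.103)<.003)&(r<.05)];B=B[:,:2];m=B.mean(0);ev=np.linalg.svd(B-m,full_matrices=False)[2][0];print(' bar',len(B),np.degrees(np.arctan2(ev[1],ev[0])))
```

```text
8.65 [ 0.4402 -0.2861  0.28  ] yaw -17.29 tilt 0.4 F [0.09 0.01 0.11] w 0.0383 q6 1.16
rim [ 0.43817243 -0.28659564  0.06368646] 0.0014061437912238886 2410 0.11411623346291586
150 -17.43505866269027 0.12745654110775317
 bar 1761 [ 0.43948277 -0.28676735] 162.6198138758393
top [ 0.43815616 -0.28447489  0.06387652] 0.11405958542154182 324
 bar 216 163.38085682916932
scene [ 0.439647   -0.28588304  0.06385542] 0.114033574015929 380
 bar 191 -17.451146311503066
```

View pics/w5.png

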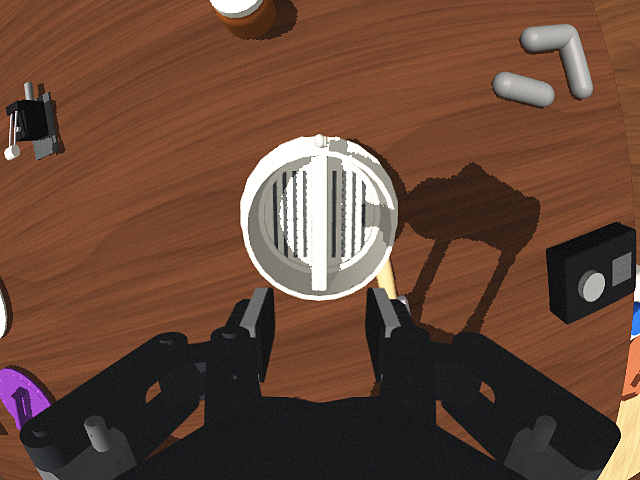

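The basket is seated: rim at 0.115 m after the table bias, within 1.5 mm of centre, angle -17.4°. Its bar stands vertical at x=319 and its key is at (320,141). On to the cover.

Run:
```python
from plan import *
plan([((.48,.315,.22),36.2,12)],70)
```

```text
12
0.0 0 -4.5 -0.0117 -0.0488 0.0048 70; 0.0 0 -4.5 -0.0079 -0.0496 0.0048 70; 0.0 0 -4.5 -0.0040 -0.0500 0.0048 70; 0.0 0 -4.5 -0.0001 -0.0502 0.0048 70; 0.0 0 -4.5 0.0038 -0.0501 0.0049 70; 0.0 0 -4.5 0.0077 -0.0496 0.0049 70; 0.0 0 -4.5 0.0115 -0.0489 0.0049 70; 0.0 0 -4.5 0.0153 -0.0478 0.0049 70; 0.0 0 -4.5 0.0189 -0.0465 0.0049 70; 0.0 0 -4.5 0.0225 -0.0449 0.0049 70; 0.0 0 -4.5 0.0259 -0.0430 0.0049 70; 0.0 0 -4.5 0.0292 -0.0408 0.0049 70
```

Request:
drive_tool:
  motion: "0 0 -4.5 -0.012 -0.049 0.004 70; 0 0 -4.5 -0.008 -0.05 0.004 70; 0 0 -4.5 -0.004 -0.05 0.004 70; 0 0 -4.5 0 -0.05 0.005 70; 0 0 -4.5 0.004 -0.05 0.005 70; 0 0 -4.5 0.008 -0.05 0.005 70; 0 0 -4.5 0.0115 -0.049 0.005 70; 0 0 -4.5 0.015 -0.048 0.005 70; 0 0 -4.5 0.019 -0.0465 0.005 70; 0 0 -4.5 0.0225 -0.045 0.005 70; 0 0 -4.5 0.026 -0.043 0.005 70; 0 0 -4.5 0.025 -0.035 0.005 70"

```text
clock: 10.3
position: [0.4639, 0.3247, 0.2014]
ee_rot: [-0.003, 0.945, 0.326, -0.013]
contact_force: [0.2, -0.6, 0.2]
width: 0.0599
```

Request:
drive_tool:
  motion: "0 0 0 0 0 0 50; 0 0 0 0 0 0 50"

```text
clock: 10.55
position: [0.462, 0.3264, 0.1975]
ee_rot: [-0.003, 0.945, 0.328, -0.016]
contact_force: [0.1, -0.4, -0.5]
width: 0.0427
```

Run:
```python
from plan import *
from fit import *
rep();grab('wrist','w6')
P,z=wcloud('w6')
r=np.hypot(P[...,0]-.4815,P[...,1]-.3255);ok=(z['d']>0)&(r<.1)
R=P[ok&(P[...,2]>.009)&(P[...,2]<.02)][:,:2]
h=cv2.convexHull((R*1e4).astype(np.float32))[:,0]/1e4;print(circ(h))
B=P[ok&(P[...,2]>.044)&(P[...,2]<.052)&(r<.05)][:,:2];m=B.mean(0);ev=np.linalg.svd(B-m,full_matrices=False)[2][0];t=(B-m)@ev;print(' bar',len(B),m,m+ev*(t.max()+t.min())/2,np.degrees(np.arctan2(ev[1],ev[0])),np.ptp(t))
```

```text
10.55 [0.462  0.3264 0.1975] yaw 38.32 tilt 1.87 F [ 0.1  -0.41 -0.5 ] w 0.0427 q6 1.39
(array([0.48188698, 0.32587025, 0.08058661]), np.float64(0.00021257513947310646))
 bar 1937 [0.48311373 0.32680938] [0.48176535 0.32581957] -143.71873027944713 0.08987304344982044
```

View pics/w6.png

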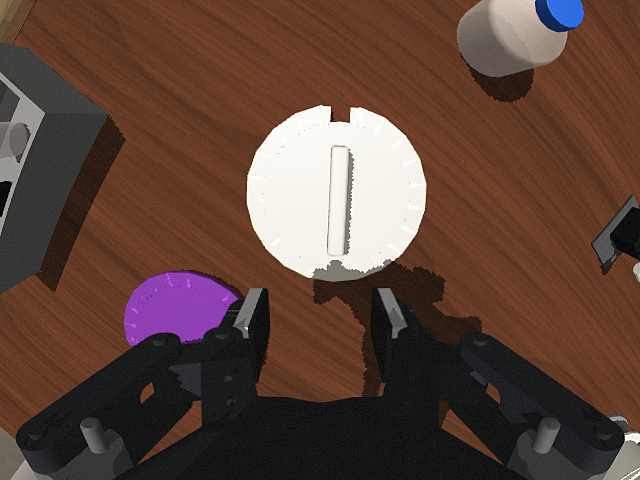

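The white cover is at (337,192), its notch at (340,113) pointing along tool +x, with its bar upright at x=339.

Run:
```python
from plan import *
plan([((.4815,.3258,.10),36.3),((.4815,.3258,.04),36.3,2)],50)
```

```text
4
-0.4 0.8 1.0 0.0089 0.0070 0.0484 50; -0.4 0.8 1.0 0.0083 0.0065 0.0486 50; 0.0 0.0 0.0 0.0000 0.0000 0.0300 50; 0.0 0.0 0.0 0.0000 0.0000 0.0300 50
```

Request:
drive_tool:
  motion: "-0.4 0.8 1 0.009 0.007 0.048 50; -0.4 0.8 1 0.008 0.0065 0.045 50; 0 0 0 0 0 0 50; 0 0 0 0 0 0 50"

```text
clock: 11.1
position: [0.4838, 0.3217, 0.1049]
ee_rot: [-0.0, 0.951, 0.308, 0.002]
contact_force: [-0.5, -0.2, 0.9]
width: 0.0428
```

Run:
```python
from plan import *
rep();plan([((.4815,.3258,.04),36.3,2)],50)
```

```text
11.1 [0.4838 0.3217 0.1049] yaw 35.85 tilt 0.18 F [-0.55 -0.24  0.88] w 0.0428 q6 1.41
2
0.0 -0.1 -0.2 0.0001 -0.0023 0.0325 50; 0.0 -0.1 -0.2 0.0002 -0.0023 0.0325 50
```

Request:
drive_tool:
  motion: "0 -0.1 -0.2 0 -0.0025 0.03 50; 0 -0.1 -0.2 0 -0.002 0.03 50; 0 0 0 0 0 0 50; 0 0 0 0 0 0 50"

```text
clock: 11.6
position: [0.487, 0.3273, 0.0534]
ee_rot: [-0.001, 0.951, 0.31, 0.008]
contact_force: [-0.4, 0.3, 0.1]
width: 0.0433
```

Run:
```python
from plan import *
rep();plan([((.4818,.3258,.025),36.3,1)],50)
```

```text
11.6 [0.487  0.3273 0.0534] yaw 36.18 tilt 0.87 F [-0.37  0.29  0.07] w 0.0433 q6 1.41
1
0.2 -0.9 -0.1 -0.0055 -0.0020 0.0283 50
```

Request:
drive_tool:
  motion: "0.2 -0.9 0 -0.0055 -0.002 0.012 50; 0 0 0 0 0 0.008 50; 0 0 0 0 0 0.004 50; 0 0 0 0 0 0 50"

```text
clock: 12.1
position: [0.4828, 0.3263, 0.0308]
ee_rot: [-0.001, 0.951, 0.31, 0.001]
contact_force: [-0.1, 0.3, 0.4]
width: 0.0424
```

Run:
```python
from plan import *
rep();plan([((.4818,.3258,.024),36.3,1)],50)
```

```text
12.1 [0.4828 0.3263 0.0308] yaw 36.18 tilt 0.17 F [-0.1   0.29  0.45] w 0.0424 q6 1.41
1
0 -0.2 -0.1 -0.0011 -0.0001 0.0068 50
```

Request:
drive_tool:
  motion: "0 -0.2 -0.1 -0.001 0 0.005 50; 0 0 0 0 0 0.001 50; 0 0 0 0 0 0 0; 0 0 0 0 0 0 0; 0 0 0 0 0 0 0; 0 0 0 0 0 0 0"
  newtons: 40

```text
clock: 12.85
position: [0.4822, 0.3259, 0.0245]
ee_rot: [-0.0, 0.95, 0.311, -0.0]
contact_force: [-0.4, 0.0, -1.3]
width: 0.0131
```

Run:
```python
from plan import *
rep()
```

```text
12.85 [0.4822 0.3259 0.0245] yaw 36.28 tilt 0.01 F [-0.39  0.01 -1.28] w 0.0131 q6 1.41
```

Request:
drive_tool:
  motion: "0 0 0 0 0 -0.02 0; 0 0 0 0 0 -0.05 0; 0 0 0 0 0 -0.06 0; 0 0 0 0 0 -0.06 0; 0 0 0 0 0 0 0; 0 0 0 0 0 0 0"

```text
clock: 13.6
position: [0.4802, 0.3247, 0.2165]
ee_rot: [0.001, 0.95, 0.311, -0.004]
contact_force: [-0.7, -0.2, -2.1]
width: 0.0135
```

Run:
```python
from plan import *
rep();plan([((.4384,-.275,.205),-17.4,12)],0)
```

```text
13.6 [0.4802 0.3247 0.2165] yaw 36.28 tilt 0.49 F [-0.7  -0.22 -2.1 ] w 0.0135 q6 1.41
12
0.0 0.0 4.5 -0.0324 0.0382 0.0012 0; 0.0 0.0 4.5 -0.0293 0.0406 0.0012 0; 0.0 0.0 4.5 -0.0260 0.0428 0.0011 0; 0.0 0.0 4.5 -0.0226 0.0447 0.0011 0; 0.0 0.0 4.5 -0.0191 0.0463 0.0011 0; 0.0 0.0 4.5 -0.0154 0.0477 0.0011 0; 0.0 0.0 4.5 -0.0116 0.0487 0.0010 0; 0.0 0.0 4.5 -0.0078 0.0495 0.0010 0; 0.0 0.0 4.5 -0.0039 0.0499 0.0010 0; 0.0 0.0 4.5 0 0.0501 0.0010 0; 0.0 0.0 4.5 0.0039 0.0499 0.0010 0; 0.0 0.0 4.5 0.0078 0.0495 0.0010 0
```

Request:
drive_tool:
  motion: "0 0 4.5 -0.0325 0.038 0 0; 0 0 4.5 -0.029 0.0405 0 0; 0 0 4.5 -0.026 0.043 0 0; 0 0 4.5 -0.0225 0.0445 0 0; 0 0 4.5 -0.019 0.0465 0 0; 0 0 4.5 -0.0155 0.0475 0 0; 0 0 4.5 -0.0115 0.0485 0 0; 0 0 4.5 -0.008 0.0495 0 0; 0 0 4.5 -0.004 0.05 0 0; 0 0 4.5 0 0.05 0 0; 0 0 4.5 0.004 0.05 0 0; 0 0 4.5 0.008 0.04 0 0"

```text
clock: 15.1
position: [0.4172, -0.2771, 0.1941]
ee_rot: [0.002, 0.986, -0.166, -0.025]
contact_force: [0.7, 1.0, -2.4]
width: 0.0131
```

Request:
drive_tool:
  motion: "0 0 0 0 0 0 0; 0 0 0 0 0 0 0; 0 0 0 0 0 0 0"

```text
clock: 15.48
position: [0.4146, -0.2769, 0.189]
ee_rot: [-0.001, 0.985, -0.168, -0.03]
contact_force: [-0.0, 0.4, -1.4]
width: 0.0132
```

Run:
```python
from plan import *
rep();plan([((.4384,-.2864,.175),-17.4)],0)
```

```text
15.47 [ 0.4146 -0.2769  0.189 ] yaw -19.35 tilt 3.41 F [-0.02  0.43 -1.44] w 0.0132 q6 1.21
1
0.4 3.4 -1.9 0.0263 0.0009 0.0125 0
```

Request:
drive_tool:
  motion: "0.2 1.7 -0.9 0.013 0.0005 -0.002 0; 0.2 1.7 -1 0.0125 0.0005 0 0; 0 0 0 0 0 0 0; 0 0 0 0 0 0 0"

```text
clock: 15.98
position: [0.4408, -0.2845, 0.1902]
ee_rot: [0.0, 0.989, -0.149, 0.002]
contact_force: [-0.9, 0.2, -1.7]
width: 0.0131
```

Run:
```python
from plan import *
rep();plan([((.4384,-.2864,.17),-17.4)],0)
```

```text
15.97 [ 0.4408 -0.2845  0.1902] yaw -17.08 tilt 0.28 F [-0.94  0.23 -1.72] w 0.0131 q6 1.16
1
0 -0.3 0.3 -0.0018 0.0026 0.0202 0
```

Request:
drive_tool:
  motion: "0 -0.3 0.3 -0.002 0.0025 0.01 0; 0 0 0 0 0 0.008 0; 0 0 0 0 0 0 0; 0 0 0 0 0 0 0"

```text
clock: 16.48
position: [0.4373, -0.286, 0.1703]
ee_rot: [-0.001, 0.988, -0.151, -0.001]
contact_force: [0.1, 0.5, -1.3]
width: 0.0131
```

Run:
```python
from plan import *
from fit import *
rep();plan([((.4384,-.2864,.155),-17.4)],0);grab('wrist','w7');grab('scene','s7')
P,z=wcloud('w7');p,R=cur();h=p[2]-.0245
r=np.hypot(P[...,0]-p[0],P[...,1]-p[1]);ok=(z['d']>0)&(r<.09)
B=P[ok&(abs(P[...,2]-h-.049)<.004)&(r<.05)][:,:2];m=B.mean(0);ev=np.linalg.svd(B-m,full_matrices=False)[2][0];print(' bar',len(B),np.degrees(np.arctan2(ev[1],ev[0])))
S=P[ok&(abs(P[...,2]-h-.015)<.004)];c,e=circ(cv2.convexHull((S[:,:2]*1e4).astype(np.float32))[:,0]/1e4,.08);print(c,e,len(S))
A=np.c_[S[:,:2]-p[:2],np.ones(len(S))];print('slope deg',np.degrees(np.linalg.lstsq(A,S[:,2],rcond=None)[0][:2]))
i=np.load('pics/s7.npz')['im'][:,:,::-1];cv2.imwrite('pics/s7c.png',np.hstack([cv2.resize(i[150:310,130:290],(400,400)),cv2.resize(z['im'][60:300,200:440,::-1],(400,400))]))
```

```text
16.48 [ 0.4373 -0.286   0.1703] yaw -17.41 tilt 0.15 F [ 0.1   0.52 -1.3 ] w 0.0131 q6 1.16
1
-0.1 0.1 0 0.0012 0.0001 0.0153 0
 bar 8149 162.59982938067873
[ 0.43896241 -0.28806757  0.066     ] 0.0016947885645595601 55054
slope deg [-0.27239178  0.12978502]
```

View pics/s7c.png

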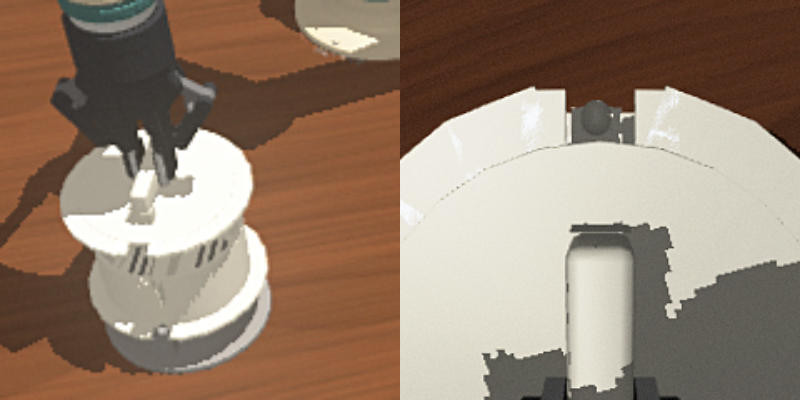

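In the wrist crop the tooth (597,118) sits centred in the cover's notch (565 to 635). I lower the cover.

Request:
drive_tool:
  motion: "0 0.1 0 0.001 0 0.007 0; 0 0 0 0 0 0.008 0; 0 0 0 0 0 0.007 0; 0 0 0 0 0 0 0; 0 0 0 0 0 0 0"

```text
clock: 17.2
position: [0.4384, -0.2863, 0.1469]
ee_rot: [-0.001, 0.988, -0.151, -0.0]
contact_force: [-0.2, -0.4, -1.6]
width: 0.0135
```

Run:
```python
from plan import *
rep();plan([((.4384,-.2864,.1295),-17.4)],0)
```

```text
17.2 [ 0.4384 -0.2863  0.1469] yaw -17.4 tilt 0.06 F [-0.2  -0.42 -1.63] w 0.0135 q6 1.16
1
-0.1 0.0 0 0 0.0001 0.0174 0
```

Request:
drive_tool:
  motion: "0 0 0 0 0 0.005 0; 0 0 0 0 0 0.005 0; 0 0 0 0 0 0.002 0; 0 0 0 0 0 0 0; 0 0 0 0 0 0 0"

```text
clock: 17.82
position: [0.4387, -0.2865, 0.1344]
ee_rot: [-0.0, 0.988, -0.151, 0.0]
contact_force: [0.5, -0.0, -1.9]
width: 0.0131
```

Run:
```python
from plan import *
rep();plan([((.4384,-.2864,.1295),-17.4)],0)
```

```text
17.82 [ 0.4387 -0.2865  0.1344] yaw -17.4 tilt 0.05 F [ 0.49 -0.03 -1.86] w 0.0131 q6 1.16
1
0 0 0 -0.0003 0.0000 0.0049 0
```

Request:
drive_tool:
  motion: "0 0 0 0 0 0.003 0; 0 0 0 0 0 0.002 0; 0 0 0 0 0 0.0005 0; 0 0 0 0 0 0 0"

```text
clock: 18.32
position: [0.4388, -0.2865, 0.1296]
ee_rot: [-0.0, 0.988, -0.151, 0.001]
contact_force: [-0.5, 0.3, -1.7]
width: 0.0132
```

Run:
```python
from plan import *
rep()
```

```text
18.32 [ 0.4388 -0.2865  0.1296] yaw -17.4 tilt 0.07 F [-0.53  0.26 -1.68] w 0.0132 q6 1.16
```

Seat height is reached. I release and lift away.

Request:
drive_tool:
  motion: "0 0 0 0 0 0 50; 0 0 0 0 0 0 50; 0 0 0 0 0 0 50; 0 0 0 0 0 -0.02 50; 0 0 0 0 0 -0.04 50; 0 0 0 0 0 -0.06 50; 0 0 0 0 0 -0.06 50; 0 0 0 0 0 0 50; 0 0 0 0 0 0 50"

```text
clock: 19.45
position: [0.4388, -0.2868, 0.3136]
ee_rot: [-0.0, 0.988, -0.151, 0.001]
contact_force: [0.0, 0.3, 0.2]
width: 0.0426
```

```bash
cat > chk.py <<'E'
from plan import *
from fit import *
def chk(t):
    for cam in('wrist','top','scene'):
        grab(cam,cam[0]+t)
        if cam=='wrist': P,z=wcloud('w'+t)
        else: z=np.load(f'pics/{cam[0]}{t}.npz');P=world(cam,z['d'])
        c0=(.4385,-.2865);r=np.hypot(P[...,0]-c0[0],P[...,1]-c0[1]);ok=(z['d']>0)&(r<.09)
        S=P[ok&(abs(P[...,2]-.12)<.005)];
        if len(S)<50: print(cam,'no data');continue
        c,e=circ(cv2.convexHull((S[:,:2]*1e4).astype(np.float32))[:,0]/1e4);A=np.c_[S[:,:2]-c[:2],np.ones(len(S))];f=np.linalg.lstsq(A,S[:,2],rcond=None)[0]
        B=P[ok&(abs(P[...,2]-.154)<.005)&(r<.05)][:,:2];m=B.mean(0);ev=np.linalg.svd(B-m,full_matrices=False)[2][0]
        print(cam,'flange',c.round(4),'z',np.median(S[:,2]).round(4),'slope',np.degrees(f[:2]).round(2),'bar ang',np.degrees(np.arctan2(ev[1],ev[0])).round(2),len(B))
E
python3 - <<'E'
from chk import *
rep();chk('8')
E
```

```text
19.45 [ 0.4388 -0.2868  0.3136] yaw -17.41 tilt 0.07 F [0.01 0.33 0.17] w 0.0426 q6 1.16
wrist flange [ 0.4397 -0.2881  0.0805] z 0.1195 slope [-0.02 -0.  ] bar ang 162.53 1735
top flange [ 0.4396 -0.2863  0.0801] z 0.1197 slope [ 0.03 -0.01] bar ang 164.03 241
scene flange [ 0.4401 -0.2875  0.0808] z 0.1199 slope [-0.03 -0.1 ] bar ang -17.29 208
```

View pics/w8.png

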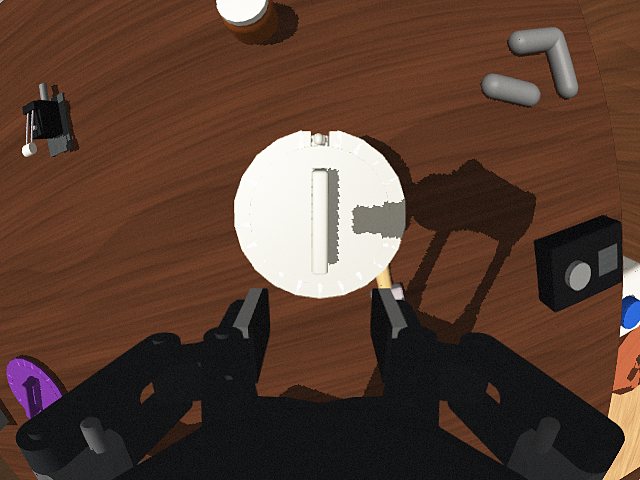

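Run:
```python
from fit import *
for t in ('8',):
  P,z=wcloud('w'+t)
  # switch cluster
  m=(z['d']>0)&(P[...,2]>.03)&(P[...,2]<.09)&(abs(P[...,0]-.66)<.07)&(abs(P[...,1]-.04)<.06);v,u=np.where(m);print(m.sum(),u.min() if len(u) else 0,u.max() if len(u) else 0)
  if m.sum(): 
    H=P[m];print(H.min(0),H.max(0));T=H[H[:,2]>.07];print('hi',T.mean(0),len(T))
```

```text
1045 22 52
[0.62659071 0.02234279 0.03002143] [0.70014788 0.05233491 0.0803097 ]
hi [0.63390628 0.04045728 0.07613103] 131
```

The stack is seated: cover flange at z 0.120 m, level, -17.4°, tooth visible in the notch at (320,139). Next is the switch at (35,120), with its roller at (29,149).

Run:
```python
from plan import *
plan([((.62,.035,.20),-10)],0)
```

```text
8
0 0.0 -0.9 0.0096 -0.0451 0.0142 0; 0 0.0 -0.9 0.0103 -0.0450 0.0142 0; 0 0.0 -0.9 0.0111 -0.0448 0.0141 0; 0 0.0 -0.9 0.0118 -0.0446 0.0141 0; 0 0.0 -0.9 0.0125 -0.0444 0.0141 0; 0 0.0 -0.9 0.0132 -0.0442 0.0141 0; 0 0.0 -0.9 0.0139 -0.0440 0.0141 0; 0 0.0 -0.9 0.0146 -0.0438 0.0141 0
```

Request:
drive_tool:
  motion: "0 0 -0.9 0.0095 -0.045 0.006 0; 0 0 -0.9 0.0105 -0.045 0.01 0; 0 0 -0.9 0.011 -0.045 0.014 0; 0 0 -0.9 0.012 -0.0445 0.014 0; 0 0 -0.9 0.0125 -0.0445 0.014 0; 0 0 -0.9 0.013 -0.044 0.014 0; 0 0 -0.9 0.014 -0.044 0.014 0; 0 0 -0.9 0.0145 -0.036 0.014 0; 0 0 0 0 0 0 0; 0 0 0 0 0 0 0"

```text
clock: 20.85
position: [0.6169, 0.0366, 0.1927]
ee_rot: [-0.001, 0.996, -0.089, -0.014]
contact_force: [0.0, -0.4, 0.7]
width: 0.0004
```

Run:
```python
from plan import *
from fit import *
rep();grab('wrist','w9')
P,z=wcloud('w9');m=(z['d']>0)&(P[...,2]>.03)&(P[...,2]<.09)&(abs(P[...,0]-.66)<.07)&(abs(P[...,1]-.04)<.06);H=P[m];T=H[(H[:,2]>.073)];print(len(T),T.mean(0),T.min(0),T.max(0))
```

```text
20.85 [0.6169 0.0366 0.1927] yaw -10.16 tilt 1.6 F [ 0.02 -0.39  0.73] w 0.0004 q6 1.69
432 [0.63594767 0.04233395 0.07762753] [0.62717488 0.03478141 0.07317347] [0.64341766 0.05009806 0.08072783]
```

View pics/w9.png

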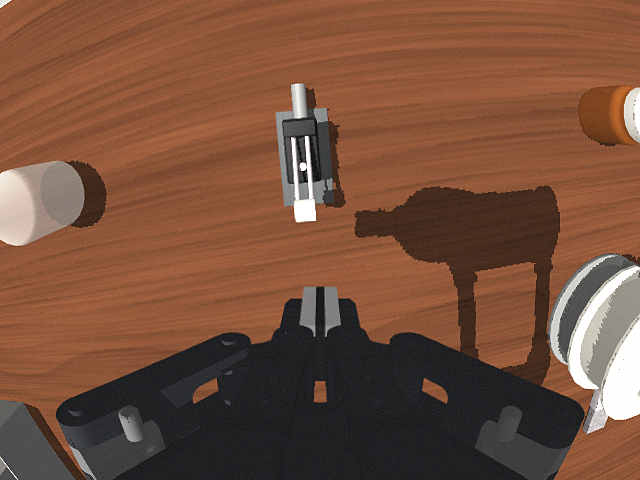

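The roller is the white block at (305,211), with the housing beyond it on the far side. I line up above it.

Run:
```python
from plan import *
plan([((.633,.0423,.115),-10,2)],0)
```

```text
2
0 0.8 -0.1 0.0085 -0.0043 0.0386 0; 0 0.8 -0.1 0.0080 -0.0043 0.0388 0
```

Request:
drive_tool:
  motion: "0 0.8 0 0.0085 -0.0045 0.038 0; 0 0.8 0 0.008 -0.0045 0.034 0; 0 0 0 0 0 0 0; 0 0 0 0 0 0 0"

```text
clock: 21.4
position: [0.6336, 0.0379, 0.1227]
ee_rot: [0.0, 0.996, -0.092, 0.003]
contact_force: [-0.8, 0.1, 0.4]
width: 0.0004
```

Run:
```python
from plan import *
rep();plan([((.633,.0423,.09),-10,1)],0)
```

```text
21.4 [0.6336 0.0379 0.1227] yaw -10.53 tilt 0.32 F [-0.79  0.1   0.43] w 0.0004 q6 1.71
1
0.0 -0.3 -0.5 -0.0015 -0.0043 0.0327 0
```

Request:
drive_tool:
  motion: "0 -0.3 -0.5 -0.0015 -0.0045 0.012 0; 0 0 0 0 0 0.012 0; 0 0 0 0 0 0.004 0; 0 0 0 0 0 0 0; 0 0 0 0 0 0 0"

```text
clock: 22.02
position: [0.6342, 0.0421, 0.0962]
ee_rot: [-0.0, 0.996, -0.087, 0.002]
contact_force: [0.0, 0.1, 0.5]
width: 0.0001
```

Run:
```python
from plan import *
from fit import *
rep();plan([((.633,.0423,.085),-10,1)],0);grab('wrist','w10');grab('scene','s10')
z=np.load('pics/w10.npz');i=np.load('pics/s10.npz')['im'][:,:,::-1];cv2.imwrite('pics/c10.png',np.hstack([cv2.resize(i[260:350,320:410],(400,400)),cv2.resize(z['im'][160:400,200:440,::-1],(400,400))]))
```

```text
22.02 [0.6342 0.0421 0.0962] yaw -10.03 tilt 0.27 F [0.02 0.14 0.54] w 0.0001 q6 1.7
1
0 -0.3 0 -0.0013 0.0000 0.0112 0
```

View pics/c10.png

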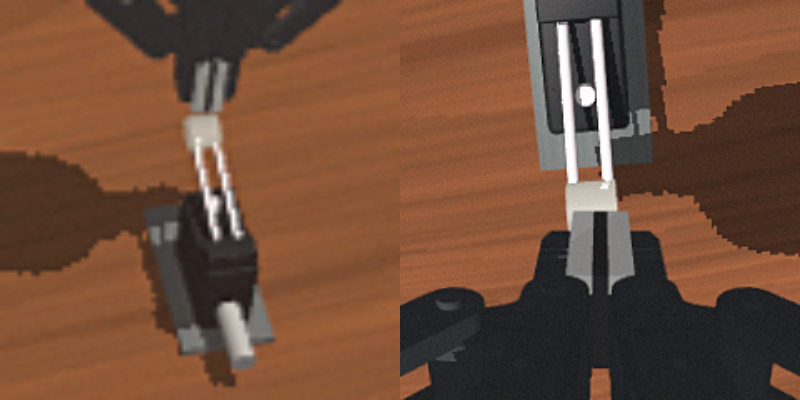

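The fingertips are over the roller (right crop: roller at (591,195), tips at (602,215)). I go down in small steps.

Request:
drive_tool:
  motion: "0 -0.3 0 -0.001 -0.001 0.006 0; 0 0 0 0 0 0.005 0; 0 0 0 0 0 0.002 0; 0 0 0 0 0 0 0; 0 0 0 0 0 0 0"

```text
clock: 22.75
position: [0.6335, 0.0434, 0.0825]
ee_rot: [-0.0, 0.996, -0.087, -0.0]
contact_force: [0.1, -0.4, 0.1]
width: -0.0
```

Request:
drive_tool:
  motion: "0 0 0 0 0 0.004 0; 0 0 0 0 0 0.002 0; 0 0 0 0 0 0 0; 0 0 0 0 0 0 0"

```text
clock: 23.25
position: [0.633, 0.0434, 0.077]
ee_rot: [-0.0, 0.996, -0.087, -0.001]
contact_force: [-0.3, -0.0, 2.2]
width: 0.0003
```

Run:
```python
from plan import *
rep()
```

```text
23.25 [0.633  0.0434 0.077 ] yaw -10.03 tilt 0.07 F [-0.26 -0.04  2.18] w 0.0003 q6 1.7
```

Contact: 2.2 N at TCP z 0.077, which fits a free roller at 0.080. I press to about z 0.068.

Request:
drive_tool:
  motion: "0 0 0 0 0 0.004 0; 0 0 0 0 0 0.003 0; 0 0 0 0 0 0 0; 0 0 0 0 0 0 0"

```text
clock: 23.75
position: [0.6319, 0.0435, 0.0697]
ee_rot: [-0.0, 0.996, -0.087, -0.002]
contact_force: [-2.4, 0.5, 3.7]
width: 0.0001
```

Run:
```python
from plan import *
rep()
```

```text
23.75 [0.6319 0.0435 0.0697] yaw -10.03 tilt 0.18 F [-2.36  0.55  3.74] w 0.0001 q6 1.7
```

Request:
drive_tool:
  motion: "0 0 0 0 0 0.0015 0; 0 0 0 0 0 0 0; 0 0 0 0 0 0 0"

```text
clock: 24.12
position: [0.6316, 0.0436, 0.0683]
ee_rot: [-0.0, 0.996, -0.087, -0.002]
contact_force: [-1.3, 0.0, 3.5]
width: -0.0001
```

Run:
```python
from plan import *
from fit import *
rep();grab('wrist','w11');grab('scene','s11')
z=np.load('pics/w11.npz');i=np.load('pics/s11.npz')['im'][:,:,::-1];cv2.imwrite('pics/c11.png',np.hstack([cv2.resize(i[260:350,320:410],(400,400)),cv2.resize(z['im'][160:400,200:440,::-1],(400,400))]))
```

```text
24.12 [0.6316 0.0436 0.0683] yaw -10.03 tilt 0.21 F [-1.28  0.03  3.49] w -0.0001 q6 1.7
```

View pics/c11.png

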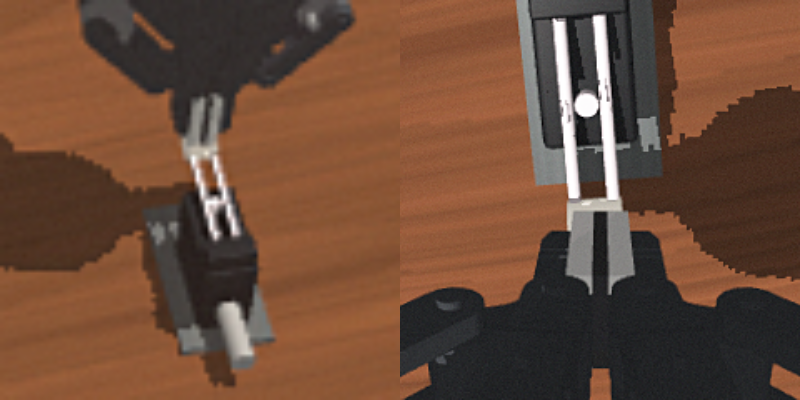

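The lever sank with the roller, about 12 mm at 3.5 N, so it is past the click. I lift off now.

Request:
drive_tool:
  motion: "0 0 0 0 0 -0.01 0; 0 0 0 0 0 -0.02 0; 0 0 0 0 0 -0.05 0; 0 0 0 0 0 -0.05 0; 0 0 0 -0.03 0 -0.02 0; 0 0 0 0 0 0 0; 0 0 0 0 0 0 0"

```text
clock: 25.1
position: [0.6076, 0.048, 0.2245]
ee_rot: [-0.0, 0.996, -0.088, 0.004]
contact_force: [-0.3, -0.2, -0.5]
width: 0.0004
```

Run:
```python
from chk import *
rep();chk('12')
P,z=wcloud('w12');m=(z['d']>0)&(P[...,2]>.073)&(P[...,2]<.09)&(abs(P[...,0]-.64)<.03)&(abs(P[...,1]-.04)<.03);T=P[m];print('roller',len(T),T.mean(0),T[:,2].max())
```

```text
25.1 [0.6076 0.048  0.2245] yaw -10.06 tilt 0.49 F [-0.26 -0.2  -0.46] w 0.0004 q6 1.71chk.py:12: RuntimeWarning: Mean of empty slice.
  B=P[ok&(abs(P[...,2]-.154)<.005)&(r<.05)][:,:2];m=B.mean(0);ev=np.linalg.svd(B-m,full_matrices=False)[2][0]
  ret = um.true_divide(
Traceback (most recent call last):
  File "chk.py", line 12, in chk
    B=P[ok&(abs(P[...,2]-.154)<.005)&(r<.05)][:,:2];m=B.mean(0);ev=np.linalg.svd(B-m,full_matrices=False)[2][0]
                                                                   ~~~~~~~~~~~~~~~~~~~~~~~~~~~~~~~~~~~~~~~~~^^^
IndexError: index 0 is out of bounds for axis 0 with size 0
```

```bash
sed -i "s/for cam in('wrist','top','scene')/for cam in('top','scene')/" chk.py
python3 - <<'E'
from chk import *
chk('12')
P,z=wcloud('w12');m=(z['d']>0)&(P[...,2]>.073)&(P[...,2]<.09)&(abs(P[...,0]-.64)<.03)&(abs(P[...,1]-.04)<.03);T=P[m];print('roller',len(T),T.mean(0),T[:,2].max());rep()
E
```

```text
top flange [ 0.4396 -0.2863  0.0802] z 0.1198 slope [ 0.06 -0.02] bar ang 162.54 269
scene flange [ 0.4398 -0.2876  0.0809] z 0.1199 slope [-0.06 -0.04] bar ang -17.36 199
roller 341 [0.63550629 0.04273942 0.07761972] 0.08085018426080887
25.25 [0.6071 0.048  0.2235] yaw -10.07 tilt 0.35 F [ 0.34 -0.2   0.14] w -0.0002 q6 1.71
```

View pics/s12.png

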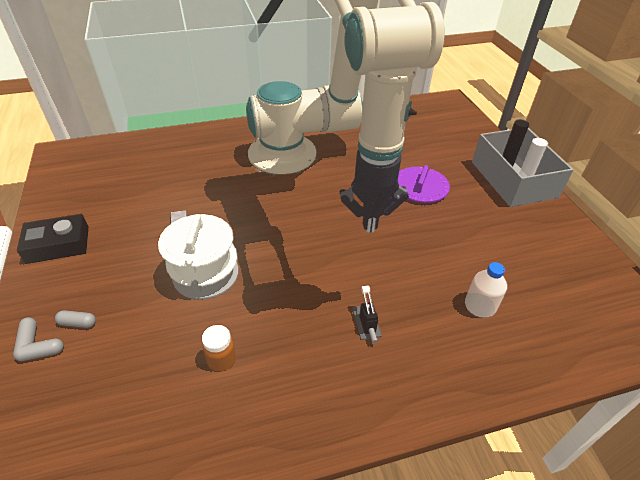

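The stack stands complete at (200,255), the roller is back up at (366,290), the arm is clear, and the jug, jar and brush look unmoved. I hand in.

```bash
python3 -c "from rig import sign_off; print(sign_off())"
```

```text
the job is handed in; nothing more can be done
None
```

I put the filter back together, pressed the switch and handed the job in at about 25 s of the 67 s allowed; `sign_off` gives no verdict.

- **Basket:** I set it on the base with its notch over the base's tooth. The rim measured at its seated height and about 1.5 mm off the base centre.
- **Cover:** It sits on the basket with the tooth showing in its notch. The final check put the flange at z 0.120 m, as expected, level to 0.1°, and at -17.4° against the base's -17.2°.
- **Switch:** I pressed the roller down about 12 mm, reading 3.5 N. That is past the click and short of the overtravel. The roller sprang back to its free height of 0.080–0.081 m. The lever angle itself cannot be read, so this is judged from tool height, force and pictures.
- **Other things:** The arm ended clear of everything. The jug, jar and brush look unmoved in the last picture, but I did not measure them.

Two checks did not agree cleanly. The cameras differed by about 2 mm on absolute positions, within their stated calibration. One top-camera reading of the cover's bar was 1.5° off the other two cameras, but a later reading agreed. The last wrist-camera check of the stack failed because the stack was out of its view, so the final stack check rests on the top and scene cameras.

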